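# Pantry containers back into their trays

### The job

Tidy the pantry counter: put each of the four containers into the low wooden tray that matches its base in shape and size (large round crock, small round spice tin, square canister, oblong tea box), so that all four end standing upright and flat on the floor of their own tray, inside the rim. Carry them upright and set them down rather than dropping them, and leave the blue bowl and the sauce jar where they are.

Things in the scene. Friction and masses are not known exactly. Their poses are not given: they have to be found in the camera images.
- crock_center (a point): large round crock: upright white ceramic cylinder with a flush light-wood lid, 66 mm diameter, 66 mm tall overall, 0.2 to 0.45 kg, loose, standing on the counter. Point at its centre, 33 mm above its base; z up along its axis. Belongs in tray_big_round
- spice_tin_center (a point): small round spice tin: upright steel cylinder with a flush black cap, 42 mm diameter, 66 mm tall overall, about 0.1 kg, loose, standing on the counter. Point at its centre, 33 mm above its base; z up along its axis. Belongs in tray_small_round
- canister_center (a point): square canister: white plastic with a flush grey lid, 58 x 58 mm in plan, 66 mm tall overall, about 0.2 kg, loose, standing on the counter. Point at its centre, 33 mm above its base; x and y square to its side faces, z up. Belongs in tray_square
- tea_box_center (a point): oblong tea box: brown cardboard carton with a paper-coloured top, 86 mm (along its x) x 44 mm (along its y), 66 mm tall overall, about 0.15 kg, rigid, loose, standing on the counter. Point at its centre, 33 mm above its base; z up. Belongs in tray_oblong
- tray_big_round: large round wooden tray, 90 mm outer and 82 mm inner diameter, fixed to the counter. Rim 10 mm high and 4 mm thick, floor 4 mm thick, so its inner floor is 4 mm above the counter. Origin: centre of its underside, on the counter; z up
- tray_small_round: small round wooden tray, 66 mm outer and 58 mm inner diameter, fixed to the counter. Rim 10 mm high and 4 mm thick, floor 4 mm thick, so its inner floor is 4 mm above the counter. Origin: centre of its underside, on the counter; z up
- tray_square: square wooden tray, 82 x 82 mm outside and 74 x 74 mm inside, x and y square to its sides, fixed to the counter. Rim 10 mm high and 4 mm thick, floor 4 mm thick, so its inner floor is 4 mm above the counter. Origin: centre of its underside, on the counter; z up
- tray_oblong: oblong wooden tray, 110 mm (along its x) x 68 mm (along its y) outside and 102 x 60 mm inside, fixed to the counter. Rim 10 mm high and 4 mm thick, floor 4 mm thick, so its inner floor is 4 mm above the counter. Origin: centre of its underside, on the counter; z up
- bowl: bystander: empty blue ceramic bowl, 130 mm across, 55 mm tall, at the left of the work (+y). Origin: centre of its underside
- sauce_jar: bystander: closed amber jar with steel cap, 74 mm diameter, 115 mm tall, at the right of the work (-y). Origin: centre of its underside

How it is judged:
By the outcome, as a careful person would: the job done as asked, in the order asked, and still so for the second after the job is handed in, with the robot touching nothing.
It also fails if it takes over 120 s, if anything falls off the work surface, if the arm or the gripper's body presses on something with over 40 N, if the wrist force passes 120 N, or if a joint passes its speed limit or range.

### The arm

A 6-joint arm with a two-finger parallel gripper is mounted at the origin on the work surface. World frame = base frame: x ahead of the robot, y to its left, z up, the work surface at z = 0. Lengths are in m, angles in degrees, forces in N, time in s.
With the tool pointing down it reaches from about 0.375 to 0.9 m from the base axis. Payload 3.1 kg.
Tool frame: the origin (TCP) lies on the centre line of the jaws, within the pads' length; the fingertips stand finger_overhang ahead of it and the grasp point (between the pads) lies 5 mm behind it (finger_overhang is the distance from the TCP to the fingertips, in m); z points along the fingers, y is the line along which they close (so a half turn about z gives the same grasp; the last joint's range is limited). The gripper opens to 87 mm and grips with 3 to 60 N. Pads are 19 mm wide; open, the fingers measure 117 mm over their backs; the gripper's body (75 mm by 190 mm) begins 51 mm behind the grasp point.
Start: joints at [-82.878, 30.224, 82.088, -0, 67.689, -10.227], TCP at [0.186, -0.597, 0.237] pointing down, gripper open.
Joint ranges: [-176.69, 176.69], [-43.24, 126.21], [12.49, 139.97], [-82, 262], [0, 151.66], [-163.58, 163.58]. Speed limits (degrees/s): [159.86, 159.86, 180, 180, 180, 180].

### API

Orientations are given as a 3x3 rotation matrix whose columns are the frame's x, y, z axes.
In Python, from rig import read_state, capture, calibration, hand_in, finger_overhang gives the robot as it stands.
- The arm moves only by the tool send_rows, never from a script. Its argument "plan" is a list of rows, each a list of 5 numbers: the closure in counts, from 0 (fully open) to 255 (shut), then the shift along the tool's x, y, z in m, then the turn about the tool's z in rad. A call has 1 to 20 rows; each row shifts and turns the commanded pose from where the row before left it, along the tool's axes as they then stand; what a row does not reach is not made up. A row lasts 1/12 s, in which the tool goes at most 41.7 mm and 7.16 degrees, less where a joint would pass 70% of its speed; a pose out of reach is approached as far as the arm can. A call is refused whole if a number of a shift passes 0.0417 or a number of a turn 0.125, either way. A call with a gripper value outside its range is refused whole. The fingers move at their own pace and stop on an object; the grip force is fixed at half the most. Time passes only in rows, so rows that do not move let the fingers close. It gives the time, the measured TCP pose, the force, the opening and the grip force at its end, in the units of the state.
- read_state(): the state, without advancing time (a new reading comes with each control period).
- capture(name): name is "scene" or "top" or "wrist"; returns (picture, depth): 400x640x3 uint8, blue, green, red; 400x640 float32, m along the optical axis (not along the pixel's ray), 0 where there is no reading.
- calibration(name): a dict with "fx", "fy", "cx", "cy" (pixels), "dist_coeffs" ([k1, k2, p1, p2, k3] as OpenCV has them; the pictures are not rectified), "xyz" and "rotation" of the camera in the world. Camera axes: x right, y down, z forward; pixel columns grow to the right and rows downward; lengths in m; the calibration is good to about 2 mm. A picture is of the moment at which its call begins: read the wrist's pose just before it. calibration takes no time and is no camera call; for the wrist camera it gives the pose at the moment of the call.
- hand_in(): hands the job in; it is judged then, once.
The state is a dict: "time_s": time; "joint_positions": joint angles; "qvel": joint speeds; "tau": joint torques, N m; "position": TCP position; "tcp_rot": TCP orientation; "force": force on the tool from outside, world axes, zero at the start; "moment": the same for the moment, N m; "opening": opening from 0.0 (shut) to 1.0 (fully open); "grasp_force": force on a finger pad.
Only numpy, scipy, OpenCV 4.12 (cv2) and the standard library are available. Lean on these libraries where they do the work, as an engineer would, in place of code of your own. Each camera call takes 0.05 s, during which the arm holds its last target. There are 200 camera calls.

## Working session

There is one attempt and no reset: what is moved stays moved. The work goes in short steps, Python scripts to look and compute and a tool call to move; the robot and the scene stay as the last step left them, time stands still between calls to the robot, and variables do not carry over. Pictures are saved under pics/ and viewed, at most 14 in all, crops included, and the job is handed in when it is done.

Besides the shell and the picture viewer there is one more tool, called after "Emit:" in YAML: its name, and indented under it one key for each argument. send_rows: Moves the arm, as the interface text tells. Its arguments: {"type":"object","properties":{"plan":{"type":"array","items":{"type":"array","items":{"type":"number"}}}},"required":["plan"]}

```bash
mkdir -p pics; ls; python3 - <<'E'
from rig import *
import cv2,numpy as np
s=read_state();print(s)
try: print(finger_overhang() if callable(finger_overhang) else finger_overhang)
except Exception as e: print(e)
for n in("top","scene"):
    c=calibration(n);p,d=capture(n);print(n,c)
    cv2.imwrite(f"pics/{n}0.png",p);np.save(f"{n}0.npy",d)
E
```

```text
pics
{'time_s': 0.0, 'joint_positions': array([-8.28794760e+01,  3.02790408e+01,  8.21573411e+01, -2.00789301e-03,
        6.76881214e+01, -1.02282078e+01]), 'qvel': array([-0.04227295,  0.0078731 , -0.03023659, -0.03056502, -0.0042975 ,
       -0.01947536]), 'tau': array([-4.21809646e-04, -4.40043819e+01, -1.76594514e+01,  6.32961025e-02,
        5.82491979e-02, -1.68485476e-04]), 'position': array([ 0.18628698, -0.59584976,  0.23556549]), 'tcp_rot': array([[ 9.54503603e-01,  2.98199230e-01, -3.01527900e-04],
       [ 2.98199172e-01, -9.54501242e-01,  2.15221351e-03],
       [ 3.53979654e-04, -2.14421092e-03, -9.99997639e-01]]), 'force': array([ 0.34463151, -0.35751034, -0.24505121]), 'moment': array([0.0147507 , 0.02173292, 0.06586903]), 'grasp_force': 0.0, 'opening': 0.9973288672328985}
0.014
top {'fx': 486.8192572685027, 'fy': 486.8192572685027, 'cx': 320.39852105552524, 'cy': 199.7856818433193, 'dist_coeffs': array([-0.14908499,  0.        ,  0.        ,  0.        ,  0.        ]), 'xyz': array([ 0.31647241, -0.0157805 ,  1.66234448]), 'rotation': array([[ 0.01501586, -0.99281992,  0.11867236],
       [-0.99985636, -0.01397621,  0.00958816],
       [-0.00786073, -0.11879929, -0.99288717]])}
scene {'fx': 398.26736309818233, 'fy': 398.26736309818233, 'cx': 319.94084774023986, 'cy': 207.70890348319108, 'dist_coeffs': array([-0.09281047,  0.        ,  0.        ,  0.        ,  0.        ]), 'xyz': array([0.88809303, 0.42955125, 0.93741001]), 'rotation': array([[-0.78260914,  0.52413174, -0.33587031],
       [ 0.62246015,  0.66592689, -0.41119914],
       [ 0.00814255, -0.53087409, -0.84741159]])}
```

View pics/top0.png

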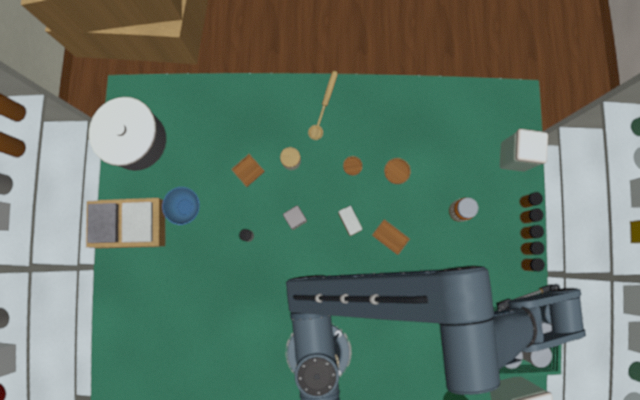

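View pics/scene0.png

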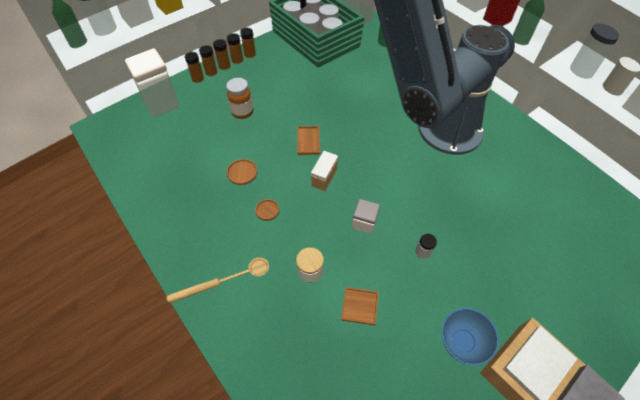

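The top view shows the tin (246,235), canister (294,217), tea box (350,221) and crock (290,157). It also shows the square tray (248,170), small round tray (353,165), big round tray (397,171) and oblong tray (391,237). The scene view has the same things: tin (427,243), canister (366,214), box (324,169), crock (310,262). I'll get coarse positions by triangulating these.

```bash
cat > h.py <<'E'
import cv2,numpy as np
from rig import *
def ray(c,uv):
    K=np.array([[c['fx'],0,c['cx']],[0,c['fy'],c['cy']],[0,0,1]])
    p=cv2.undistortPoints(np.array(uv,float).reshape(-1,1,2),K,np.array(c['dist_coeffs'])).reshape(-1,2)
    d=np.c_[p,np.ones(len(p))]@np.array(c['rotation']).T
    return np.array(c['xyz']),d          # scaled so depth multiplies d
def plane(c,uv,z):
    o,d=ray(c,uv); return o+d*((z-o[2])/d[:,2])[:,None]
def tri(c1,uv1,c2,uv2):
    o1,D1=ray(c1,uv1);o2,D2=ray(c2,uv2);out=[]
    for a,b in zip(D1,D2):
        t=np.linalg.lstsq(np.c_[a,-b],o2-o1,rcond=None)[0]
        p,q=o1+a*t[0],o2+b*t[1]; out.append(np.r_[(p+q)/2,np.linalg.norm(p-q)])
    return np.array(out)
def cloud(c,d):
    v,u=np.indices(d.shape); o,r=ray(c,np.stack([u,v],-1).reshape(-1,2).astype(float))
    return (o+r*d.reshape(-1,1)).reshape(*d.shape,3)
E
python3 - <<'E'
from h import *
t,s=calibration("top"),calibration("scene")
P=dict(crock=((290,156),(310,260)),tin=((246,234),(428,241)),can=((294,216),(366,211)),tea=((349,219),(325,164)),
bowl=((181,205),(470,336)),tsq=((248,170),(360,306)),tsm=((353,165),(267,210)),tbig=((397,171),(242,172)),tob=((391,237),(309,140)),jar=((466,207),(237,86)))
W=cloud(t,np.load("top0.npy"))
for k,(a,b) in P.items(): print(k,tri(t,[a],s,[b])[0].round(3),"depth",W[a[1],a[0]].round(3))
E
```

```text
crock [0.653 0.105 0.062 0.003] depth [0.653 0.103 0.069]
tin [0.39  0.246 0.059 0.003] depth [0.39  0.242 0.071]
can [0.453 0.086 0.061 0.   ] depth [0.452 0.086 0.065]
tea [ 0.444 -0.095  0.069  0.001] depth [ 0.445 -0.095  0.068]
bowl [0.484 0.471 0.051 0.002] depth [0.489 0.483 0.01 ]
tsq [0.616 0.254 0.001 0.001] depth [0.615 0.253 0.007]
tsm [ 0.637 -0.11   0.001  0.002] depth [ 0.638 -0.111  0.002]
tbig [ 0.62  -0.264  0.     0.001] depth [ 0.62  -0.265 -0.002]
tob [ 0.39  -0.242  0.001  0.003] depth [ 0.39  -0.242  0.005]
jar [ 0.486 -0.473  0.111  0.002] depth [ 0.484 -0.471  0.117]
```

Emit:
send_rows:
  plan:
    - [0, 0, 0, -0.03, 0.101]
    - [0, 0, 0, -0.03, 0.101]
    - [0, 0, 0, -0.03, 0.101]
    - [0, 0.02, -0.026, -0.005, 0]
    - [0, 0.02, -0.026, -0.005, 0]
    - [0, 0.02, -0.026, -0.005, 0]
    - [0, 0.02, -0.026, -0.005, 0]
    - [0, 0.02, -0.026, -0.005, 0]
    - [0, 0.02, -0.026, -0.005, 0]
    - [0, 0.02, -0.026, -0.005, 0]
    - [0, 0.02, -0.026, -0.005, 0]
    - [0, 0.02, -0.026, -0.005, 0]
    - [0, 0.02, -0.026, -0.005, 0]
    - [0, 0.02, -0.026, -0.005, 0]
    - [0, 0.02, -0.026, -0.005, 0]
    - [0, 0.02, -0.026, -0.005, 0]
    - [0, 0.02, -0.026, -0.005, 0]
    - [0, 0.02, -0.026, -0.005, 0]
    - [0, 0, 0, 0, 0]

```text
time_s: 1.68
position: [0.4893, -0.2022, 0.4022]
tcp_rot: [[1.0, 0.006, 0.003], [0.006, -1.0, 0.002], [0.003, -0.002, -1.0]]
force: [0.3, -0.9, -0.1]
opening: 0.998
grasp_force: 0.0
```

```bash
cat > snap.py <<'E'
import sys
from h import *
n=sys.argv[1]
s=read_state();c=calibration("wrist");p,d=capture("wrist")
cv2.imwrite(f"pics/{n}.png",p);np.savez(f"{n}.npz",d=d,**c)
print(s['time_s'],s['position'].round(4),s['tcp_rot'][:,0].round(4),s['joint_positions'].round(1),s['opening'],s['force'].round(1))
print(np.array(c['xyz']).round(3),np.array(c['rotation']).round(2).tolist(),c['fx'])
print("corners on table",plane(c,[(0,0),(639,0),(639,399),(0,399)],0.).round(2).tolist())
E
python3 snap.py w1
```

```text
1.6833 [ 0.4893 -0.2022  0.4022] [1.     0.0058 0.0031] [-34.7  13.6  82.    0.2  84.3  55. ] 0.9983721730704885 [ 0.3 -0.9 -0.1]
[ 0.56  -0.202  0.551] [[0.01, -0.97, -0.25], [-1.0, -0.01, -0.0], [-0.0, 0.25, -0.97]] 287.4601899793303
corners on table [[0.75, 0.35, 0.0], [0.75, -0.72, 0.0], [-0.1, -0.96, 0.0], [-0.11, 0.59, 0.0]]
```

View pics/w1.png

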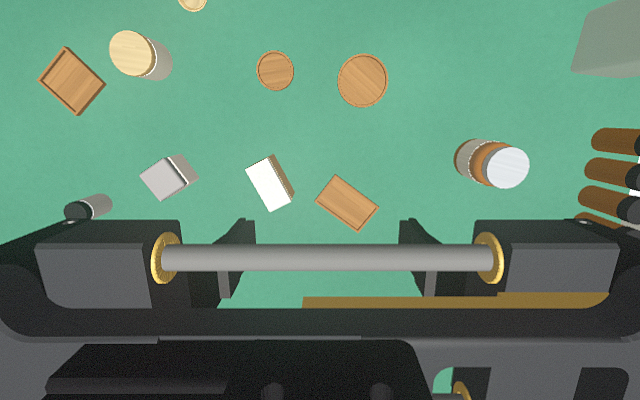

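The wrist view shows the square tray (71,80), crock lid (132,53), small tray (275,71), big tray (362,80), box top (269,183), oblong tray (347,203), canister (165,180) and tin (80,210). I'm going lower for a second view and will fit shapes in both.

Emit:
send_rows:
  plan:
    - [0, 0.0, -0.034, 0.012, 0]
    - [0, 0.0, -0.034, 0.012, 0]
    - [0, 0.0, -0.034, 0.012, 0]
    - [0, 0.0, -0.034, 0.012, 0]
    - [0, 0.0, -0.034, 0.012, 0]
    - [0, 0.0, -0.034, 0.012, 0]
    - [0, 0.0, -0.034, 0.012, 0]
    - [0, 0, 0, 0, 0]

```text
time_s: 2.4
position: [0.4833, 0.0356, 0.3148]
tcp_rot: [[1.0, 0.004, -0.007], [0.004, -1.0, 0.004], [-0.007, -0.004, -1.0]]
force: [0.1, 0.4, -1.2]
opening: 1.0
grasp_force: 0.0
```

```bash
python3 snap.py w2; cat > fit.py <<'E'
import sys
from h import *
A=dict(crock=(.653,.105),tin=(.39,.244),can=(.453,.086),tea=(.444,-.095),tsq=(.616,.254),tsm=(.637,-.11),tbig=(.62,-.264),tob=(.39,-.242))
def fit(c,img,d,names=A):
    W=cloud(c,d); hsv=cv2.cvtColor(img,cv2.COLOR_BGR2HSV).astype(int)
    for k in names:
        near=np.hypot(W[...,0]-A[k][0],W[...,1]-A[k][1])<(.075 if k!='tob' else .08)
        if k[0]!='t' or k in('tin','tea'): m=near&(W[...,2]>.058)&(W[...,2]<.08); z=.066
        else: m=near&(hsv[...,0]>4)&(hsv[...,0]<24)&(hsv[...,1]>70)&(W[...,2]<.03); z=.010
        n,l,st,_=cv2.connectedComponentsWithStats(m.astype(np.uint8))
        if n<2: print(k,"none");continue
        i=1+st[1:,4].argmax(); cn=max(cv2.findContours((l==i).astype(np.uint8),0,1)[0],key=len).reshape(-1,2)
        P=(plane(c,cn,z)[:,:2]*1000).astype(np.float32); zm=np.median(W[l==i][:,2])
        if k in('crock','tin','tsm','tbig'):
            (x,y),(a,b),_=cv2.fitEllipse(P); print(k,"c",round(x,1),round(y,1),"dia",round(a,1),round(b,1),"z",zm.round(4))
        else:
            r=cv2.minAreaRect(P); w,h=r[1]; bx=cv2.boxPoints(r); e=max([bx[1]-bx[0],bx[2]-bx[1]],key=np.linalg.norm)
            print(k,"c",np.round(r[0],1),"size",round(w,1),round(h,1),"long yaw",np.degrees(np.arctan2(e[1],e[0])).round(1),"z",zm.round(4))
if __name__=="__main__":
    n=sys.argv[1]; f=dict(np.load(n+".npz")) ; fit(f,cv2.imread(f"pics/{n}.png"),f['d'],sys.argv[2:] or A)
E
python3 fit.py w1; echo; python3 fit.py w2
```

```text
2.4 [0.4833 0.0356 0.3148] [ 1.      0.004  -0.0072] [-9.1 14.1 95.5  0.1 70.9 80.6] 0.9997341564138336 [ 0.1  0.4 -1.2]
[0.555 0.035 0.463] [[0.0, -0.96, -0.26], [-1.0, -0.01, 0.0], [-0.0, 0.26, -0.96]] 287.4601899793303
corners on table [[0.71, 0.5, 0.0], [0.71, -0.4, 0.0], [-0.01, -0.61, 0.0], [-0.02, 0.71, -0.0]]
crock c 652.0 100.9 dia 64.1 67.5 z 0.066
tin c 395.9 241.2 dia 31.2 47.7 z 0.0655
can c [453.4  81.2] size 57.4 60.7 long yaw -57.4 z 0.0657
tea c [ 444.5 -100.8] size 85.8 45.6 long yaw 26.7 z 0.066
tsq c [615.7 250.1] size 86.9 85.9 long yaw 42.8 z 0.0045
tsm c 637.0 -109.8 dia 63.3 64.8 z 0.0046
tbig c 621.1 -264.0 dia 87.3 87.7 z 0.0045
tob c [ 393.2 -241.4] size 110.7 68.8 long yaw 53.2 z 0.0045

crock c 651.9 103.4 dia 64.0 65.1 z 0.0661
tin c 393.0 240.6 dia 34.0 43.3 z 0.0657
can c [453.3  84. ] size 57.7 58.2 long yaw -57.2 z 0.066
tea c [444.7 -98.5] size 87.8 44.6 long yaw 27.1 z 0.0662
tsq c [615.9 252. ] size 84.6 82.8 long yaw 42.7 z 0.0044
tsm c 636.9 -108.4 dia 63.9 65.4 z 0.0047
tbig c 620.9 -262.3 dia 87.8 92.5 z 0.0048
tob c [ 394.8 -238.7] size 112.1 67.7 long yaw 53.2 z 0.0046
```

View pics/w2.png

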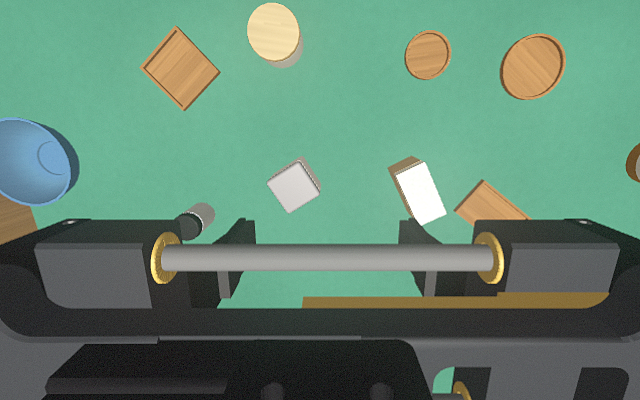

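Both views agree: tops are at 66 mm and trays are in place, with sizes matching the text. I'll do the crock first and approach above it.

Emit:
send_rows:
  plan:
    - [0, 0.021, -0.0085, 0.02, 0]
    - [0, 0.021, -0.0085, 0.02, 0]
    - [0, 0.021, -0.0085, 0.02, 0]
    - [0, 0.021, -0.0085, 0.02, 0]
    - [0, 0.021, -0.0085, 0.02, 0]
    - [0, 0.021, -0.0085, 0.02, 0]
    - [0, 0.021, -0.0085, 0.02, 0]
    - [0, 0.021, -0.0085, 0.02, 0]
    - [0, 0, 0, 0, 0]
    - [0, 0, 0, 0, 0]

```text
time_s: 3.28
position: [0.6546, 0.0973, 0.1556]
tcp_rot: [[1.0, -0.001, -0.003], [-0.001, -1.0, -0.001], [-0.003, 0.001, -1.0]]
force: [0.2, 0.1, 0.5]
opening: 1.0
grasp_force: 0.0
```

Emit:
send_rows:
  plan:
    - [0, -0.0025, -0.0055, 0.0, 0]
    - [0, 0, 0, 0.02, 0]
    - [0, 0, 0, 0.02, 0]
    - [0, 0, 0, 0.02, 0]
    - [0, 0, 0, 0.02, 0]
    - [0, 0, 0, 0.018, 0]
    - [0, 0, 0, 0.018, 0]
    - [0, 0, 0, 0, 0]
    - [0, 0, 0, 0, 0]

```text
time_s: 4.03
position: [0.6514, 0.1043, 0.0425]
tcp_rot: [[1.0, -0.001, -0.0], [-0.001, -1.0, -0.0], [-0.0, 0.0, -1.0]]
force: [-0.4, 0.9, 0.8]
opening: 0.999
grasp_force: 0.0
```

Emit:
send_rows:
  plan:
    - [255, 0, 0, 0, 0]
    - [255, 0, 0, 0, 0]
    - [255, 0, 0, 0, 0]
    - [255, 0, 0, 0, 0]
    - [255, 0, 0, 0, 0]
    - [255, 0, 0, 0, 0]
    - [255, 0, 0, 0, 0]
    - [255, 0, 0, 0, 0]

```text
time_s: 4.7
position: [0.6527, 0.1048, 0.0427]
tcp_rot: [[1.0, 0.0, 0.002], [0.0, -1.0, -0.0], [0.002, 0.0, -1.0]]
force: [-1.1, -0.3, 6.0]
opening: 0.755
grasp_force: 30.0
```

Emit:
send_rows:
  plan:
    - [255, 0, 0, -0.01, 0]
    - [255, 0, 0, -0.025, 0]
    - [255, 0, 0, -0.025, 0]
    - [255, 0, 0.01, -0.01, 0]
    - [255, -0.0025, 0.02, 0, 0]
    - [255, -0.0025, 0.028, 0, 0]
    - [255, -0.0025, 0.028, 0, 0]
    - [255, -0.0025, 0.028, 0, 0]
    - [255, -0.0025, 0.028, 0, 0]
    - [255, -0.0025, 0.028, 0, 0]
    - [255, -0.0025, 0.028, 0, 0]
    - [255, -0.0025, 0.028, 0, 0]
    - [255, -0.0025, 0.028, 0, 0]
    - [255, -0.0025, 0.028, 0, 0]
    - [255, -0.0025, 0.028, 0, 0]
    - [255, -0.0025, 0.028, 0, 0]
    - [255, -0.0015, 0.02, 0, 0]
    - [255, 0, 0.01, 0, 0]
    - [255, 0, 0, 0, 0]
    - [255, 0, 0, 0, 0]

```text
time_s: 6.37
position: [0.6198, -0.2628, 0.1109]
tcp_rot: [[1.0, -0.001, -0.001], [-0.001, -1.0, 0.002], [-0.001, -0.002, -1.0]]
force: [-0.1, 0.6, -2.8]
opening: 0.751
grasp_force: 30.0
```

```bash
python3 snap.py w3; python3 fit.py w3 tbig tsm tsq; python3 - <<'E'
from h import *
import fit
p,d=capture("top"); fit.fit(calibration("top"),p,d,["tbig","tsm","tsq","tob"])
E
```

```text
6.3667 [ 0.6198 -0.2628  0.1109] [ 1.     -0.0014 -0.0013] [-32.5  42.3  80.2   0.   57.6  57.6] 0.7511916445778191 [-0.1  0.6 -2.8]
[ 0.691 -0.263  0.259] [[-0.0, -0.97, -0.26], [-1.0, 0.0, 0.0], [-0.0, 0.26, -0.97]] 287.4601899793303
corners on table [[0.78, -0.0, 0.0], [0.78, -0.51, 0.0], [0.37, -0.62, 0.0], [0.37, 0.11, 0.0]]
tbig c 624.0 -264.3 dia 80.9 82.8 z 0.0046
tsm c 637.8 -111.3 dia 64.1 68.5 z 0.0045
tsq none
tbig none
tsm c 637.9 -109.9 dia 52.3 64.8 z 0.0052
tsq c [614.6 253.5] size 81.2 80.0 long yaw 42.6 z 0.0044
tob c [ 361.8 -278.9] size 10.9 65.6 long yaw -36.9 z 0.006
```

Emit:
send_rows:
  plan:
    - [255, 0.001, 0.0005, 0.015, 0]
    - [255, 0, 0, 0.02, 0]
    - [255, 0, 0, 0.015, 0]
    - [255, 0, 0, 0.008, 0]
    - [255, 0, 0, 0.002, 0]
    - [255, 0, 0, 0.001, 0]
    - [255, 0, 0, 0.0, 0]

```text
time_s: 7.05
position: [0.6221, -0.2632, 0.0511]
tcp_rot: [[1.0, 0.001, 0.001], [0.001, -1.0, -0.0], [0.001, 0.0, -1.0]]
force: [-0.4, 1.3, -2.8]
opening: 0.749
grasp_force: 30.0
```

Emit:
send_rows:
  plan:
    - [255, 0, 0, 0.002, 0]
    - [255, 0, 0, 0.001, 0]
    - [255, 0, 0, 0.001, 0]
    - [255, 0, 0, 0.001, 0]
    - [255, 0, 0, 0, 0]

```text
time_s: 7.47
position: [0.6217, -0.2638, 0.0467]
tcp_rot: [[1.0, -0.0, 0.001], [-0.0, -1.0, -0.0], [0.001, 0.0, -1.0]]
force: [-1.1, 0.4, 3.7]
opening: 0.749
grasp_force: 30.0
```

Emit:
send_rows:
  plan:
    - [0, 0, 0, 0, 0]
    - [0, 0, 0, 0, 0]
    - [0, 0, 0, 0, 0]
    - [0, 0, 0, 0, 0]
    - [0, 0, 0, -0.01, 0]
    - [0, 0, 0, -0.025, 0]
    - [0, 0, 0, -0.035, 0]
    - [0, 0, 0, -0.035, 0]
    - [0, 0, 0, -0.025, 0]
    - [0, 0, 0, 0, 0]

```text
time_s: 8.3
position: [0.6252, -0.2658, 0.1834]
tcp_rot: [[1.0, -0.0, 0.012], [0.0, -1.0, -0.007], [0.012, 0.007, -1.0]]
force: [0.5, 0.4, -0.1]
opening: 0.997
grasp_force: 0.0
```

Emit:
send_rows:
  plan:
    - [0, -0.01, -0.02, 0, 0]
    - [0, -0.015, -0.033, 0, 0]
    - [0, -0.015, -0.033, 0, 0]
    - [0, -0.015, -0.033, 0, 0]
    - [0, -0.015, -0.033, 0, 0]
    - [0, -0.015, -0.033, 0, 0]
    - [0, -0.015, -0.033, 0, 0]
    - [0, -0.015, -0.033, 0, 0]
    - [0, -0.015, -0.033, 0, 0]
    - [0, -0.015, -0.033, 0, 0]
    - [0, -0.015, -0.033, 0, 0]
    - [0, -0.015, -0.033, 0, 0]
    - [0, -0.015, -0.033, 0, 0]
    - [0, -0.015, -0.033, 0, 0]
    - [0, -0.015, -0.033, 0, 0]
    - [0, -0.01, -0.025, 0, 0]
    - [0, 0, 0, 0, 0]
    - [0, 0, 0, 0, 0]

```text
time_s: 9.8
position: [0.3908, 0.2444, 0.1757]
tcp_rot: [[1.0, 0.004, 0.0], [0.004, -1.0, -0.0], [0.0, 0.0, -1.0]]
force: [0.1, -0.4, -0.8]
opening: 0.997
grasp_force: 0.0
```

```bash
python3 snap.py w4; python3 - <<'E'
from h import *
import fit
p,d=capture("top");c=calibration("top")
W=cloud(c,d);
fit.A['crock']=(.622,-.263)
fit.fit(c,p,d,["crock","tin","can","tea"])
E
```

```text
9.8 [0.3908 0.2444 0.1757] [1.0e+00 3.5e-03 3.0e-04] [ 18.1  23.3 108.7  -0.   48.  107.9] 0.9969264445522295 [ 0.1 -0.4 -0.8]
[0.462 0.245 0.324] [[0.0, -0.97, -0.26], [-1.0, -0.0, -0.0], [0.0, 0.26, -0.97]] 287.4601899793303
corners on table [[0.57, 0.57, 0.0], [0.57, -0.06, 0.0], [0.07, -0.21, 0.0], [0.07, 0.71, 0.0]]
crock c 620.8 -262.2 dia 60.4 61.4 z 0.0697
tin c 392.9 235.3 dia 10.9 25.9 z 0.0666
can c [450.9  84.9] size 58.0 57.5 long yaw 32.1 z 0.0653
tea c [442.2 -99.3] size 85.4 42.9 long yaw 27.1 z 0.0663
```

View pics/w4.png

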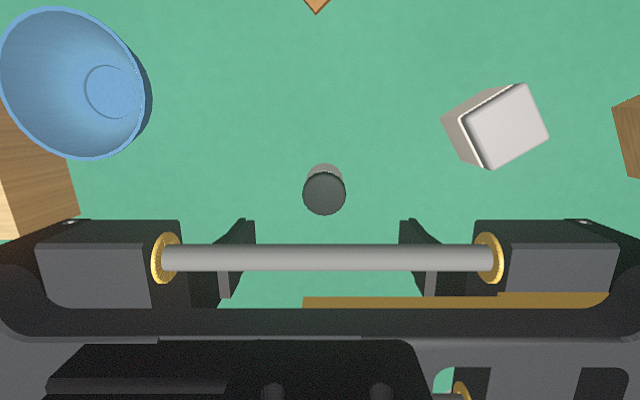

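The tin's cap shows whole at about (324,193), radius 22 px, between the fingers. The bowl is clear to the left, centred near (75,85).

```bash
python3 - <<'E'
from h import *
c=dict(np.load("w4.npz")); print(plane(c,[(324,193),(302,193),(346,193),(324,172),(324,215)],.066).round(4))
E
python3 fit.py w4 tin can
```

```text
[[0.392  0.2465 0.066 ]
 [0.3919 0.267  0.066 ]
 [0.3921 0.2261 0.066 ]
 [0.4118 0.2466 0.066 ]
 [0.3703 0.2465 0.066 ]]
tin c 391.3 246.9 dia 40.1 41.2 z 0.066
can c [452.1  87.6] size 58.7 60.2 long yaw -57.5 z 0.0661
```

Emit:
send_rows:
  plan:
    - [0, 0.0005, -0.002, 0.01, 0]
    - [0, 0, 0, 0.02, 0]
    - [0, 0, 0, 0.025, 0]
    - [0, 0, 0, 0.025, 0]
    - [0, 0, 0, 0.025, 0]
    - [0, 0, 0, 0.018, 0]
    - [0, 0, 0, 0.01, 0]
    - [0, 0, 0, 0, 0]
    - [0, 0, 0, 0, 0]

```text
time_s: 10.65
position: [0.3926, 0.2443, 0.0421]
tcp_rot: [[1.0, -0.003, -0.001], [-0.003, -1.0, -0.0], [-0.001, 0.0, -1.0]]
force: [-0.7, -0.3, 0.2]
opening: 0.999
grasp_force: 0.0
```

Emit:
send_rows:
  plan:
    - [255, 0, 0, 0, 0]
    - [255, 0, 0, 0, 0]
    - [255, 0, 0, 0, 0]
    - [255, 0, 0, 0, 0]
    - [255, 0, 0, 0, 0]
    - [255, 0, 0, 0, 0]
    - [255, 0, 0, 0, 0]
    - [255, 0, 0, 0, 0]
    - [255, 0, 0, 0, 0]
    - [255, 0, 0, 0, 0]

```text
time_s: 11.48
position: [0.3921, 0.2456, 0.0427]
tcp_rot: [[1.0, -0.0, 0.0], [-0.0, -1.0, 0.0], [0.0, -0.0, -1.0]]
force: [-0.0, 0.8, 2.3]
opening: 0.474
grasp_force: 30.0
```

Emit:
send_rows:
  plan:
    - [255, 0, 0, -0.01, 0]
    - [255, 0, 0, -0.03, 0]
    - [255, 0, 0, -0.03, 0]
    - [255, 0, 0, -0.03, 0]
    - [255, 0.01, 0.01, 0, 0]
    - [255, 0.015, 0.02, 0, 0]
    - [255, 0.02, 0.03, 0, 0]
    - [255, 0.02, 0.03, 0, 0]
    - [255, 0.02, 0.03, 0, 0]
    - [255, 0.02, 0.03, 0, 0]
    - [255, 0.02, 0.03, 0, 0]
    - [255, 0.02, 0.03, 0, 0]
    - [255, 0.02, 0.03, 0, 0]
    - [255, 0.02, 0.03, 0, 0]
    - [255, 0.02, 0.03, 0, 0]
    - [255, 0.02, 0.03, 0, 0]
    - [255, 0.015, 0.02, 0, 0]
    - [255, 0.005, 0.005, 0, 0]
    - [255, 0, 0, 0, 0]
    - [255, 0, 0, 0, 0]

```text
time_s: 13.15
position: [0.6356, -0.1088, 0.1417]
tcp_rot: [[1.0, -0.001, -0.003], [-0.001, -1.0, 0.002], [-0.003, -0.002, -1.0]]
force: [-0.4, -0.3, -1.3]
opening: 0.471
grasp_force: 30.0
```

```bash
python3 snap.py w5; python3 fit.py w5 tsm
```

```text
13.15 [ 0.6356 -0.1088  0.1417] [ 1.e+00 -5.e-04 -3.e-03] [-19.6  38.2  83.6   0.   58.4  70.4] 0.4710530090183798 [-0.4 -0.3 -1.3]
[ 0.707 -0.109  0.29 ] [[0.0, -0.97, -0.26], [-1.0, -0.0, 0.0], [-0.0, 0.26, -0.97]] 287.4601899793303
corners on table [[0.8, 0.18, 0.0], [0.8, -0.38, 0.0], [0.35, -0.51, 0.0], [0.35, 0.31, 0.0]]
tsm c 643.2 -109.2 dia 52.2 67.7 z 0.0045
```

View pics/w5.png

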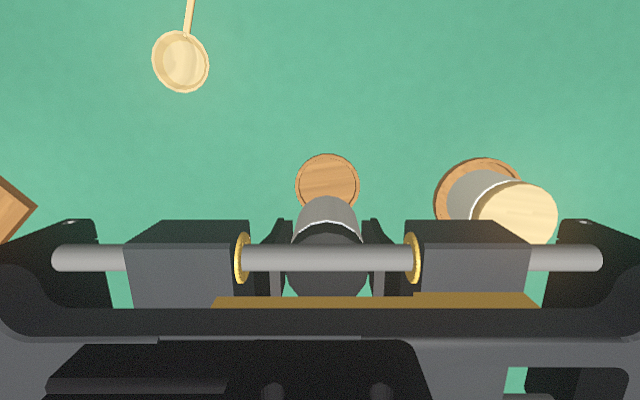

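The tin is held upright above its small tray (rim centred near x=328), and the crock stands inside its tray near (480,200). Lowering the tin now.

Emit:
send_rows:
  plan:
    - [255, 0.0015, 0.0005, 0.015, 0]
    - [255, 0, 0, 0.025, 0]
    - [255, 0, 0, 0.025, 0]
    - [255, 0, 0, 0.015, 0]
    - [255, 0, 0, 0.008, 0]
    - [255, 0, 0, 0.003, 0]
    - [255, 0, 0, 0, 0]
    - [255, 0, 0, 0, 0]

```text
time_s: 13.87
position: [0.639, -0.1097, 0.0525]
tcp_rot: [[1.0, 0.001, 0.001], [0.001, -1.0, -0.0], [0.001, 0.0, -1.0]]
force: [-0.2, -0.1, -0.6]
opening: 0.475
grasp_force: 30.0
```

Emit:
send_rows:
  plan:
    - [255, -0.0005, 0, 0.002, 0]
    - [255, 0, 0, 0.002, 0]
    - [255, 0, 0, 0.001, 0]
    - [255, 0, 0, 0.0, 0]
    - [255, 0, 0, 0, 0]

```text
time_s: 14.28
position: [0.638, -0.1102, 0.0467]
tcp_rot: [[1.0, -0.0, 0.0], [-0.0, -1.0, -0.0], [0.0, 0.0, -1.0]]
force: [0.2, -0.5, 0.1]
opening: 0.476
grasp_force: 30.0
```

Emit:
send_rows:
  plan:
    - [255, 0, 0, 0.0005, 0]
    - [0, 0, 0, 0, 0]
    - [0, 0, 0, 0, 0]
    - [0, 0, 0, 0, 0]
    - [0, 0, 0, 0, 0]
    - [0, 0, 0, 0, 0]
    - [0, 0, 0, -0.01, 0]
    - [0, 0, 0, -0.025, 0]
    - [0, 0, 0, -0.035, 0]
    - [0, 0, 0, -0.035, 0]
    - [0, 0, 0, -0.025, 0]
    - [0, 0, 0, 0, 0]

```text
time_s: 15.28
position: [0.642, -0.1114, 0.1835]
tcp_rot: [[1.0, -0.0, 0.013], [0.0, -1.0, -0.004], [0.013, 0.004, -1.0]]
force: [0.8, -0.3, 1.1]
opening: 0.996
grasp_force: 0.0
```

Emit:
send_rows:
  plan:
    - [0, -0.0185, -0.0196, 0, 0]
    - [0, -0.0185, -0.0196, 0, 0]
    - [0, -0.0185, -0.0196, 0, 0]
    - [0, -0.0185, -0.0196, 0, 0]
    - [0, -0.0185, -0.0196, 0, 0]
    - [0, -0.0185, -0.0196, 0, 0]
    - [0, -0.0185, -0.0196, 0, 0]
    - [0, -0.0185, -0.0196, 0, 0]
    - [0, -0.0185, -0.0196, 0, 0]
    - [0, -0.0185, -0.0196, 0, 0]
    - [0, 0, 0, 0, -0.114]
    - [0, 0, 0, 0, -0.114]
    - [0, 0, 0, 0, -0.114]
    - [0, 0, 0, 0, -0.114]
    - [0, 0, 0, 0, -0.114]
    - [0, 0, 0, 0, 0]
    - [0, 0, 0, 0, 0]

```text
time_s: 16.7
position: [0.4529, 0.0859, 0.1761]
tcp_rot: [[0.844, 0.537, 0.0], [0.537, -0.844, 0.0], [0.0, -0.0, -1.0]]
force: [1.1, -0.4, 0.3]
opening: 0.998
grasp_force: 0.0
```

```bash
python3 snap.py w6; python3 fit.py w6 can; python3 -c "
import cv2;from h import *;import fit
fit.A.update(crock=(.622,-.263),tin=(.638,-.11));p,d=capture('top');fit.fit(calibration('top'),p,d,['crock','tin','tea'])"
```

```text
16.7 [0.4529 0.0859 0.1761] [0.8436 0.537  0.    ] [ -3.2  23.3 108.7   0.   48.   54.3] 0.9983537241793682 [ 1.1 -0.4  0.3]
[0.513 0.123 0.325] [[0.54, -0.82, -0.22], [-0.84, -0.52, -0.14], [0.0, 0.26, -0.97]] 287.4601899793303
corners on table [[0.43, 0.45, 0.0], [0.77, -0.08, 0.0], [0.42, -0.47, 0.0], [-0.07, 0.31, 0.0]]
can c [452.9  85.7] size 58.0 57.1 long yaw 32.5 z 0.0661
crock c 620.7 -262.4 dia 60.1 61.5 z 0.0694
tin c 634.8 -109.4 dia 38.9 40.6 z 0.0694
tea c [442.2 -99.3] size 85.4 42.9 long yaw 27.1 z 0.0662
```

View pics/w6.png

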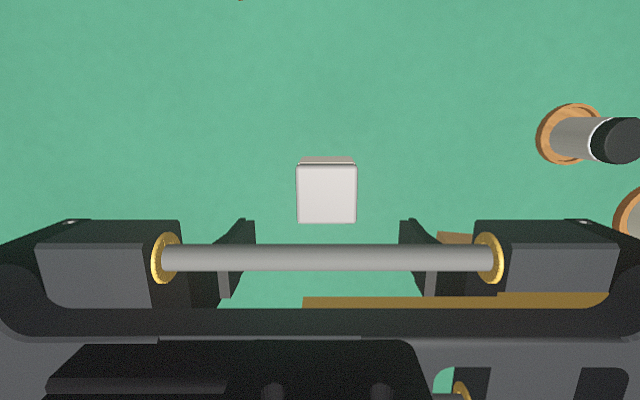

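The canister lid (327,193) sits square and centred between the fingers, and the tin stands in its tray (570,135). Descending to grasp.

Emit:
send_rows:
  plan:
    - [0, 0, 0, 0.01, 0]
    - [0, 0, 0, 0.02, 0]
    - [0, 0, 0, 0.025, 0]
    - [0, 0, 0, 0.025, 0]
    - [0, 0, 0, 0.025, 0]
    - [0, 0, 0, 0.018, 0]
    - [0, 0, 0, 0.01, 0]
    - [0, 0, 0, 0, 0]
    - [0, 0, 0, 0, 0]
    - [255, 0, 0, 0, 0]
    - [255, 0, 0, 0, 0]
    - [255, 0, 0, 0, 0]
    - [255, 0, 0, 0, 0]
    - [255, 0, 0, 0, 0]
    - [255, 0, 0, 0, 0]
    - [255, 0, 0, 0, 0]
    - [255, 0, 0, 0, 0]
    - [255, 0, 0, 0, 0]

```text
time_s: 18.3
position: [0.4532, 0.086, 0.0435]
tcp_rot: [[0.842, 0.539, 0.001], [0.539, -0.842, 0.0], [0.001, 0.0, -1.0]]
force: [-0.1, -0.4, 7.2]
opening: 0.663
grasp_force: 30.0
```

Emit:
send_rows:
  plan:
    - [255, 0, 0, -0.01, 0]
    - [255, 0, 0, -0.03, 0]
    - [255, 0, 0, -0.03, 0]
    - [255, 0.007, -0.0023, 0, 0]
    - [255, 0.02, -0.005, 0, 0]
    - [255, 0.02, -0.005, 0, 0]
    - [255, 0.02, -0.005, 0, 0]
    - [255, 0.02, -0.005, 0, 0]
    - [255, 0.02, -0.005, 0, 0]
    - [255, 0.02, -0.005, 0, 0]
    - [255, 0.02, -0.005, 0, 0]
    - [255, 0.02, -0.005, 0, 0]
    - [255, 0.02, -0.005, 0, 0]
    - [255, 0.02, -0.005, 0, 0]
    - [255, 0.02, -0.005, 0, 0]
    - [255, 0, 0, 0, -0.088]
    - [255, 0, 0, 0, -0.088]
    - [255, 0, 0, 0, 0]
    - [255, 0, 0, 0, 0]

```text
time_s: 19.88
position: [0.6123, 0.2566, 0.1114]
tcp_rot: [[0.736, 0.677, -0.003], [0.677, -0.736, -0.001], [-0.002, -0.001, -1.0]]
force: [0.2, 0.7, -2.0]
opening: 0.664
grasp_force: 30.0
```

```bash
python3 snap.py w7; python3 fit.py w7 tsq
```

```text
19.8833 [0.6123 0.2566 0.1114] [ 0.7359  0.6771 -0.0023] [13.1 41.7 81.7 -0.  56.8 60.5] 0.6641408593930503 [ 0.2  0.7 -2. ]
[0.665 0.304 0.26 ] [[0.68, -0.71, -0.19], [-0.74, -0.65, -0.18], [-0.0, 0.26, -0.97]] 287.4601899793303
corners on table [[0.55, 0.55, 0.0], [0.9, 0.18, 0.0], [0.68, -0.18, 0.0], [0.18, 0.37, 0.0]]
tsq c [630.4 266.6] size 44.1 81.9 long yaw -47.4 z 0.0046
```

View pics/w7.png

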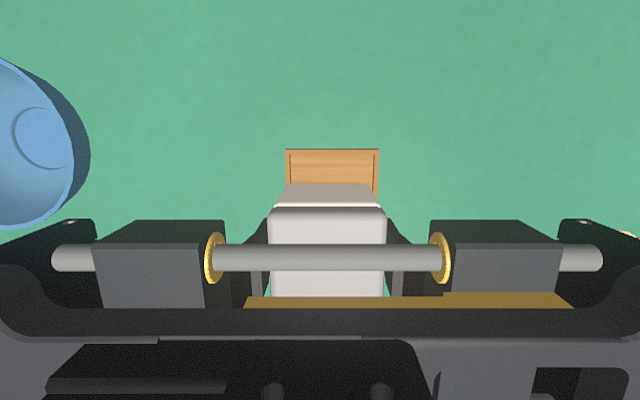

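The held canister is aligned with the square tray (back rim row 150, columns 285–379). It needs about 5 mm along tool y, then down.

Emit:
send_rows:
  plan:
    - [255, 0.0005, 0.005, 0, 0]
    - [255, 0, 0, 0.015, 0]
    - [255, 0, 0, 0.02, 0]
    - [255, 0, 0, 0.015, 0]
    - [255, 0, 0, 0.006, 0]
    - [255, 0, 0, 0.002, 0]
    - [255, 0, 0, 0, 0]
    - [255, 0, 0, 0, 0]

```text
time_s: 20.6
position: [0.6178, 0.2533, 0.0559]
tcp_rot: [[0.735, 0.678, 0.002], [0.678, -0.735, 0.0], [0.001, 0.001, -1.0]]
force: [0.4, -0.5, -1.3]
opening: 0.664
grasp_force: 30.0
```

Emit:
send_rows:
  plan:
    - [255, -0.001, 0, 0.003, 0]
    - [255, 0, 0, 0.003, 0]
    - [255, 0, 0, 0.0015, 0]
    - [255, 0, 0, 0.001, 0]
    - [255, 0, 0, 0, 0]
    - [255, 0, 0, 0, 0]

```text
time_s: 21.1
position: [0.6164, 0.2526, 0.0476]
tcp_rot: [[0.734, 0.679, 0.001], [0.679, -0.734, 0.0], [0.0, 0.0, -1.0]]
force: [-1.9, 0.1, 4.9]
opening: 0.663
grasp_force: 30.0
```

Emit:
send_rows:
  plan:
    - [0, 0, 0, 0, 0]
    - [0, 0, 0, 0, 0]
    - [0, 0, 0, 0, 0]
    - [0, 0, 0, 0, 0]
    - [0, 0, 0, 0, 0]
    - [0, 0, 0, -0.01, 0]
    - [0, 0, 0, -0.025, 0]
    - [0, 0, 0, -0.035, 0]
    - [0, 0, 0, -0.035, 0]
    - [0, 0, 0, -0.025, 0]
    - [0, 0, 0, 0, 0.092]
    - [0, 0, 0, 0, 0.092]
    - [0, 0, 0, 0, 0.092]
    - [0, 0, 0, 0, 0]

```text
time_s: 22.27
position: [0.6164, 0.2526, 0.1777]
tcp_rot: [[0.892, 0.451, 0.001], [0.451, -0.892, 0.0], [0.001, 0.0, -1.0]]
force: [-0.3, -0.1, 0.5]
opening: 1.001
grasp_force: 0.0
```

Emit:
send_rows:
  plan:
    - [0, -0.0128, 0.0091, 0, 0]
    - [0, -0.025, 0.0188, 0, 0]
    - [0, -0.025, 0.0188, 0, 0]
    - [0, -0.025, 0.0188, 0, 0]
    - [0, -0.025, 0.0188, 0, 0]
    - [0, -0.025, 0.0188, 0, 0]
    - [0, -0.025, 0.0188, 0, 0]
    - [0, -0.025, 0.0188, 0, 0]
    - [0, -0.025, 0.0188, 0, 0]
    - [0, -0.025, 0.0188, 0, 0]
    - [0, -0.025, 0.0188, 0, 0]
    - [0, -0.025, 0.0188, 0, 0]
    - [0, -0.025, 0.0188, 0, 0]
    - [0, 0, 0, 0, 0]
    - [0, 0, 0, 0, 0]
    - [0, 0, 0, 0, 0]

```text
time_s: 23.6
position: [0.4439, -0.0982, 0.1768]
tcp_rot: [[0.891, 0.453, 0.001], [0.453, -0.891, 0.0], [0.001, 0.0, -1.0]]
force: [0.4, 0.6, 0.4]
opening: 0.999
grasp_force: 0.0
```

```bash
python3 snap.py w8; python3 fit.py w8 tea tob; python3 -c "
import cv2;from h import *;import fit
fit.A.update(can=(.616,.253));p,d=capture('top');fit.fit(calibration('top'),p,d,['can'])"
```

```text
23.6 [ 0.4439 -0.0982  0.1768] [8.915e-01 4.531e-01 7.000e-04] [-26.6  22.8 109.5   0.   47.7  36.4] 0.9990638014123223 [0.4 0.6 0.4]
[ 0.507 -0.067  0.325] [[0.45, -0.86, -0.23], [-0.89, -0.44, -0.12], [0.0, 0.26, -0.97]] 287.4601899793303
corners on table [[0.46, 0.27, 0.0], [0.75, -0.29, 0.0], [0.36, -0.65, 0.0], [-0.06, 0.17, 0.0]]
tea c [443.9 -99.4] size 86.2 43.8 long yaw 27.1 z 0.0662
tob c [ 370.5 -240.8] size 52.6 31.4 long yaw 53.4 z 0.0044
can c [614.6 251.4] size 60.8 58.6 long yaw 41.3 z 0.0701
```

View pics/w8.png

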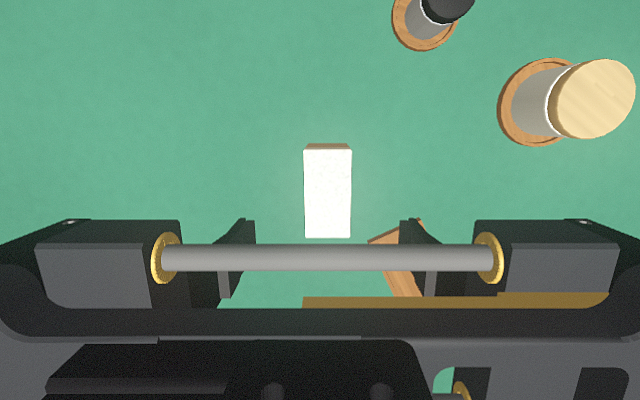

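The tea box top (328,193) is square and centred between the fingers, and the crock and tin are in their trays. The top camera puts the canister lid at 70 mm, so it is standing in its tray. Grasping the box.

Emit:
send_rows:
  plan:
    - [0, -0.0005, 0.001, 0.01, 0]
    - [0, 0, 0, 0.02, 0]
    - [0, 0, 0, 0.025, 0]
    - [0, 0, 0, 0.025, 0]
    - [0, 0, 0, 0.025, 0]
    - [0, 0, 0, 0.019, 0]
    - [0, 0, 0, 0.01, 0]
    - [0, 0, 0, 0, 0]
    - [0, 0, 0, 0, 0]
    - [255, 0, 0, 0, 0]
    - [255, 0, 0, 0, 0]
    - [255, 0, 0, 0, 0]
    - [255, 0, 0, 0, 0]
    - [255, 0, 0, 0, 0]
    - [255, 0, 0, 0, 0]
    - [255, 0, 0, 0, 0]
    - [255, 0, 0, 0, 0]
    - [255, 0, 0, 0, 0]
    - [255, 0, 0, 0, 0]

```text
time_s: 25.28
position: [0.4436, -0.0994, 0.0427]
tcp_rot: [[0.892, 0.453, 0.0], [0.453, -0.892, -0.0], [0.0, 0.0, -1.0]]
force: [-0.5, 0.7, 3.4]
opening: 0.505
grasp_force: 30.0
```

Emit:
send_rows:
  plan:
    - [255, 0, 0, -0.01, 0]
    - [255, 0, 0, -0.03, 0]
    - [255, 0, 0, -0.03, 0]
    - [255, -0.01, 0.01, 0, 0]
    - [255, -0.02, 0.019, 0, 0]
    - [255, -0.02, 0.019, 0, 0]
    - [255, -0.02, 0.019, 0, 0]
    - [255, -0.02, 0.019, 0, 0]
    - [255, -0.015, 0.013, 0, 0]
    - [255, -0.005, 0.005, 0, 0]
    - [255, 0, 0, 0, -0.115]
    - [255, 0, 0, 0, -0.115]
    - [255, 0, 0, 0, -0.115]
    - [255, 0, 0, 0, -0.115]
    - [255, 0, 0, 0, 0]
    - [255, 0, 0, 0, 0]

```text
time_s: 26.62
position: [0.3925, -0.2412, 0.1123]
tcp_rot: [[0.6, 0.8, -0.001], [0.8, -0.6, 0.001], [0.0, -0.001, -1.0]]
force: [0.4, -0.3, -2.2]
opening: 0.501
grasp_force: 30.0
```

```bash
python3 snap.py w9; python3 -c "
import cv2;p=cv2.imread('pics/w9.png')[100:310,180:460];cv2.imwrite('pics/w9c.png',cv2.resize(p,None,fx=2.8,fy=2.8,interpolation=2))
p=cv2.imread('pics/top0.png')[205:265,360:420];cv2.imwrite('pics/tobc.png',cv2.resize(p,None,fx=9,fy=9,interpolation=2))"
```

```text
26.6167 [ 0.3925 -0.2412  0.1123] [6.001e-01 7.999e-01 3.000e-04] [-45.5  30.2 111.7   0.   38.1  -8.7] 0.5014803059139924 [ 0.4 -0.3 -2.2]
[ 0.435 -0.185  0.261] [[0.8, -0.58, -0.15], [-0.6, -0.77, -0.21], [-0.0, 0.26, -0.97]] 287.4601899793303
corners on table [[0.28, 0.04, 0.0], [0.69, -0.26, 0.0], [0.53, -0.66, 0.0], [-0.06, -0.21, 0.0]]
```

View pics/w9c.png

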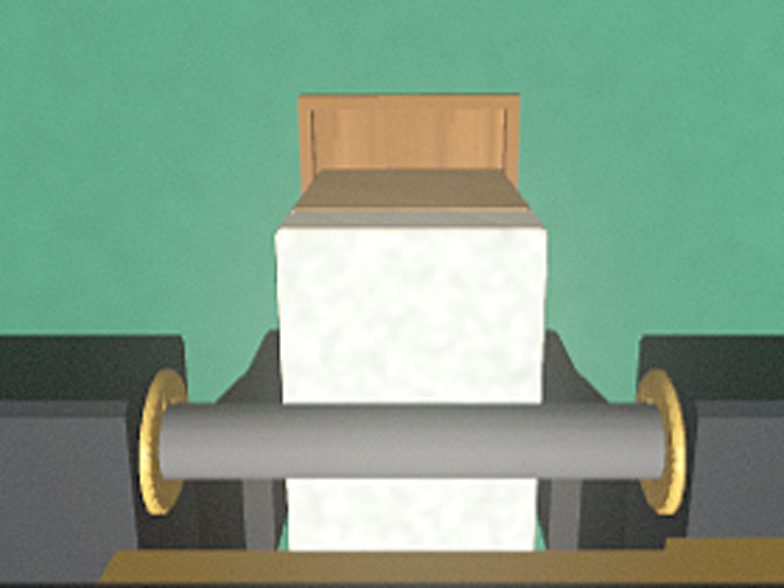

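View pics/tobc.png

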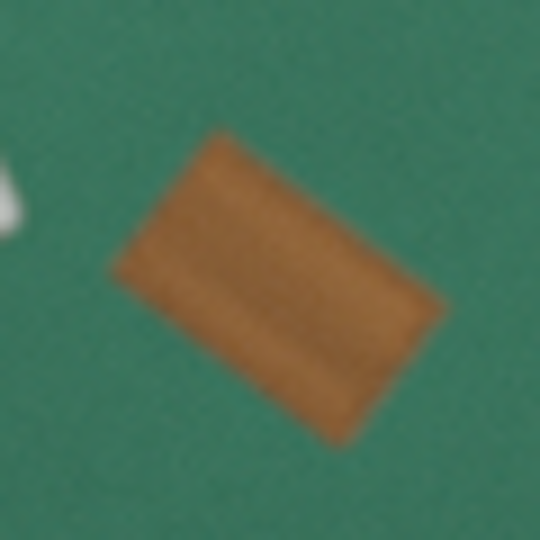

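In the wrist crop the oblong tray's back rim runs from (299,95) to (520,95), and the held box's lower back edge from (318,170) to (506,170). In the top crop the tray corners are at (220,128), (449,308), (343,448) and (110,268).

```bash
python3 - <<'E'
from h import *
c=dict(np.load("w9.npz")); x=np.array([.6,.8])
f=lambda L,o,k:np.array(L)/k+o
T=plane(c,f([(299,95),(520,95)],[180,100],2.8),.010)[:,:2]
B=plane(c,f([(318,170),(506,170)],[180,100],2.8),.0696)[:,:2]
print("tray",T.mean(0)-.055*x,"w",np.linalg.norm(T[0]-T[1]),"yaw",np.degrees(np.arctan2(*(T[1]-T[0])))-0)
b=B.mean(0)-.043*x
print("box",b,"w",np.linalg.norm(B[0]-B[1]))
d=T.mean(0)-.055*x-b; print("tool shift",d@x,d@[.8,-.6])
P=plane(calibration("top"),f([(220,128),(449,308),(343,448),(110,268)],[360,205],9),.01)[:,:2]; print("top",P.mean(0))
E
```

```text
tray [ 0.39284767 -0.24152205] w 0.06762890250578754 yaw 126.84363940344123
box [ 0.39225355 -0.24349099] w 0.044920316566535556
tool shift 0.0019316277818515306 -0.0007060727192741922
top [ 0.39009215 -0.24219082]
```

Everything agrees to within 2 mm (the fit has 8 mm of clearance each side), so I'm lowering the box.

Emit:
send_rows:
  plan:
    - [255, 0.0005, 0, 0.01, 0]
    - [255, 0, 0, 0.02, 0]
    - [255, 0, 0, 0.02, 0]
    - [255, 0, 0, 0.008, 0]
    - [255, 0, 0, 0.002, 0]
    - [255, 0, 0, 0, 0]
    - [255, 0, 0, 0, 0]

```text
time_s: 27.25
position: [0.3932, -0.2417, 0.053]
tcp_rot: [[0.598, 0.801, 0.0], [0.801, -0.598, -0.0], [-0.0, 0.001, -1.0]]
force: [-0.6, 0.1, -1.6]
opening: 0.507
grasp_force: 30.0
```

Emit:
send_rows:
  plan:
    - [255, 0, 0, 0.003, 0]
    - [255, 0, 0, 0.002, 0]
    - [255, 0, 0, 0.001, 0]
    - [255, 0, 0, 0.0005, 0]
    - [255, 0, 0, 0, 0]
    - [255, 0, 0, 0, 0]

```text
time_s: 27.75
position: [0.3931, -0.2417, 0.0467]
tcp_rot: [[0.598, 0.801, 0.001], [0.801, -0.598, -0.001], [-0.0, 0.001, -1.0]]
force: [-0.4, 0.7, 6.1]
opening: 0.502
grasp_force: 30.1
```

Emit:
send_rows:
  plan:
    - [0, 0, 0, 0, 0]
    - [0, 0, 0, 0, 0]
    - [0, 0, 0, 0, 0]
    - [0, 0, 0, 0, 0]
    - [0, 0, 0, 0, 0]
    - [0, 0, 0, 0, 0]
    - [0, 0, 0, -0.01, 0]
    - [0, 0, 0, -0.025, 0]
    - [0, 0, 0, -0.035, 0]
    - [0, 0, 0, -0.035, 0]
    - [0, 0, 0, -0.035, 0]
    - [0, 0, 0, -0.035, 0.115]
    - [0, 0, 0, -0.035, 0.115]
    - [0, 0, 0, -0.035, 0.115]
    - [0, 0, 0, -0.035, 0.115]
    - [0, 0, 0, -0.02, 0.115]
    - [0, 0, 0, -0.02, 0.115]
    - [0, 0, 0, 0, 0.115]
    - [0, 0, 0, 0, 0]
    - [0, 0, 0, 0, 0]

```text
time_s: 29.42
position: [0.3925, -0.2411, 0.3657]
tcp_rot: [[0.992, 0.127, -0.001], [0.127, -0.992, 0.001], [-0.001, -0.001, -1.0]]
force: [-0.3, -0.1, -0.5]
opening: 0.994
grasp_force: 0.0
```

```bash
sed -i 's/^A=.*/A=dict(crock=(.622,-.263),tin=(.638,-.11),can=(.616,.253),tea=(.393,-.242),tsm=(.638,-.11),tsq=(.616,.253),tbig=(.622,-.263),tob=(.393,-.242))/' fit.py; python3 snap.py w10; python3 fit.py w10 crock tin can tea; python3 -c "
from h import *
import fit
p,d=capture('scene');fit.fit(calibration('scene'),p,d,['crock','tin','can','tea']);cv2.imwrite('pics/s10.png',cv2.resize(p[60:360,180:580],None,fx=2,fy=2))"
```

```text
29.4167 [ 0.3925 -0.2411  0.3657] [ 9.918e-01  1.274e-01 -6.000e-04] [-45.5   8.9  93.9  -0.   77.3  37.2] 0.9939371162849738 [-0.3 -0.1 -0.5]
[ 0.463 -0.232  0.514] [[0.13, -0.96, -0.26], [-0.99, -0.12, -0.03], [-0.0, 0.26, -0.97]] 287.4601899793303
corners on table [[0.57, 0.3, 0.0], [0.7, -0.7, 0.0], [-0.07, -1.02, 0.0], [-0.25, 0.43, 0.0]]
crock c 606.9 -265.3 dia 34.2 68.3 z 0.0701
tin none
can none
tea c [ 393.7 -242.8] size 86.1 44.9 long yaw 53.6 z 0.0701
crock c 621.7 -261.5 dia 64.7 67.6 z 0.0695
tin c 634.6 -108.5 dia 40.1 44.9 z 0.0698
can c [617.  251.9] size 61.0 58.5 long yaw 42.8 z 0.0691
tea c [ 393.7 -240. ] size 94.0 38.8 long yaw 53.0 z 0.0692
```

View pics/s10.png

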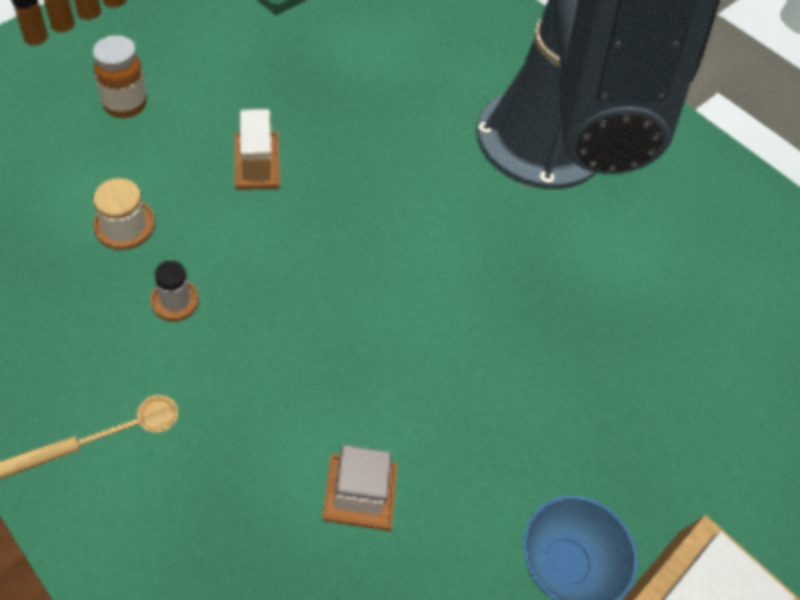

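View pics/w10.png

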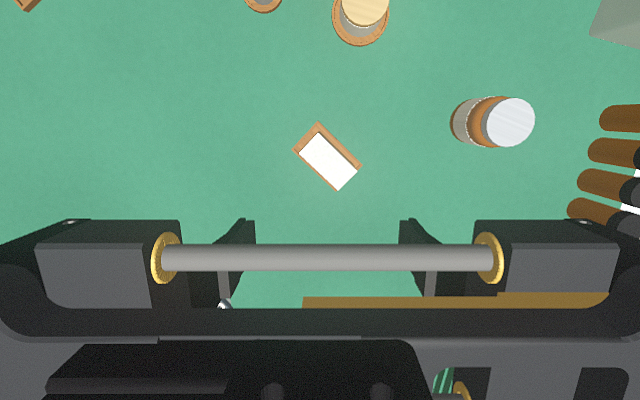

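All four containers stand upright in their own trays: crock (123,215), tin (173,290), canister (362,480) and box (256,150) in the scene crop. Every top measures about 70 mm, and the bowl and jar haven't moved. Handing in.

```bash
python3 -c "
from rig import *
print(hand_in())"
```

```text
the job is handed in; nothing more can be done
None
```

The job is handed in after about 30 s of robot time: all four containers stand upright on the floors of their matching trays, with the bowl and sauce jar left where they were.

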